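# Lay the glassworker's firebrick and graphite block down on their boards

### The arm

A 6-joint arm with a two-finger parallel gripper is mounted at the origin on the work surface. World frame = base frame: x ahead of the robot, y to its left, z up, the work surface at z = 0. Lengths are in m, angles in degrees, forces in N, time in s.
With the tool pointing down it reaches from about 0.4 to 0.825 m from the base axis. Payload 7 kg.
Tool frame: the origin (TCP) lies on the centre line of the jaws, within the pads' length; the fingertips stand 19 mm ahead of it and the grasp point (between the pads) is the TCP; z points along the fingers, y is the line along which they close (so a half turn about z gives the same grasp; the last joint's range is limited). The gripper opens to 88 mm and grips with 3 to 60 N. Pads are 19 mm wide; open, the fingers measure 130 mm over their backs; the gripper's body (78 mm by 193 mm) begins 47 mm behind the grasp point.
Start: joints at [85.949, 20.546, 0.682, 0, -70.136, -16.507], TCP at [0.237, 0.632, 0.206] pointing down, gripper open.
Joint ranges: [-176.03, 176.03], [-82.01, 121.73], [-58.28, 71.71], [-173.87, 95.51], [-174.79, -0.11], [-173.66, 173.66]. Speed limits (degrees/s): [136.94, 136.94, 172.46, 180, 180, 180].

### API

Orientations are given as a 3x3 rotation matrix whose columns are the frame's x, y, z axes.
In Python, from bench import ctrl gives the robot as it stands. The module is installed in compiled form; this text tells all that it offers.
- The arm moves only by the tool step_arm, never from a script. Its argument "steps" is a list of rows, each a list of 6 numbers: the shift along the tool's x, y, z in mm, then the turn, a rotation vector about the tool's x, y, z in degrees. In form: [[x, y, z, ax, ay, az], ...]. A call has 1 to 20 rows; each row shifts and turns the commanded pose from where the row before left it, along the tool's axes as they then stand; what a row does not reach is not made up. A row lasts 1/10 s, in which the tool goes at most 50 mm and 8.59 degrees, less where a joint would pass 70% of its speed; a pose out of reach is approached as far as the arm can. A call with a gripper value outside its range is refused whole. "gripper" is the finger opening in mm, from 0 to 87.6, set as the call begins (left out, the last holds). The fingers move at their own pace and stop on an object; the grip force is fixed at half the most. Time passes only in rows, so rows that do not move let the fingers close. It gives the time, the measured TCP pose, the force, the opening and the grip force at its end, in the units of the state.
- ctrl.sense(): the state, without advancing time (a new reading comes with each control period).
- ctrl.snapshot(name): name is "scene" or "top" or "wrist"; returns a dict with "img" (480x640x3 uint8, red, green, blue), "z_map" (480x640 float32, m along the optical axis (not along the pixel's ray), 0 where there is no reading), "mtx" (3x3 intrinsics, pixels), "rvec" (rotation vector, rad) and "tvec" (3), from world to camera coordinates, as OpenCV has them; the wrist camera has in their place "hand_eye" (4x4, takes a point from camera to tool coordinates, whose origin is the TCP and whose axes are the flange's). Camera axes: x right, y down, z forward; pixel columns grow to the right and rows downward; lengths in m; the calibration is good to about 2 mm. The wrist camera is an equidistant fisheye: a pixel r from the principal point sees the ray r / f radians off the axis. A picture is of the moment at which its call begins: read the wrist's pose just before it.
- ctrl.close_job(): hands the job in; it is judged then, once.
The state is a dict: "time": time; "joint_pos": joint angles; "qd": joint speeds; "joint_efforts": joint torques, N m; "tool_pos": TCP position; "ee_rot": TCP orientation; "force": force on the tool from outside, world axes, zero at the start; "wrist_torque": the same for the moment, N m; "gripper_width": finger opening in m; "gripper_force": force on a finger pad.
Only numpy, scipy, OpenCV 4.12 (cv2) and the standard library are available. Lean on these libraries where they do the work, as an engineer would, in place of code of your own. Each camera call takes 0.05 s, during which the arm holds its last target. There are 200 camera calls.

### The job

Get the glassworking bench ready: the white firebrick and the black graphite block each stand on end at one end of their own board. Without grasping or lifting them, gently push each one near its top so that it topples over and lies flat on its broad face, wholly inside the painted outline on its board. Leave the cup of rods, the bowl and the jar where they are.

Things in the scene. Friction and masses are not known exactly. Their poses are not given: they have to be found in the camera images.
- firebrick: The cream-white insulating firebrick with brown scorch marks, a loose box standing on end: 45 thick (its x) by 80 wide (its y) by 150 tall (z up). Origin: centre of its underside. Its +x face looks along the white outline (0.08 rad). About 300 g (0.7 to 1.4 times that). 1 N high on the -x face tips it; past 0.29 rad it falls on its +x face, about its +x foot edge.
- firebrick_mid (a point): Centre of that firebrick, 75 mm above its origin; axes as the body.
- firebrick_foot_l (a point): Corner of its +x broad face at the underside as it stands, +y side.
- firebrick_foot_r (a point): Corner of its +x broad face at the underside as it stands, -y side.
- firebrick_top_l (a point): Corner of its +x broad face at the upper end as it stands, +y side.
- firebrick_top_r (a point): Corner of its +x broad face at the upper end as it stands, -y side.
- firebrick_board: Fixed heat-proof board, brown, 267 (x) by 164 (y) by 6 thick, origin at the centre of its underside on the table. The firebrick stands near its -x end across the outline's near line; the white outline fills the rest.
- firebrick_outline (a point): Centre of the white painted rectangle on that board, at the board's top (6 above the table). Inside the 6 mm lines it measures 210 along x by 136 along y. +x points away from where the firebrick stands.
- graphite: The black graphite shaping block with two rows of grey dimples, a loose box standing on end: 30 thick (its x) by 70 wide (its y) by 120 tall (z up). Origin: centre of its underside. Its +x face looks along the yellow outline (0.08 rad). About 450 g (0.7 to 1.4 times that). 1 N high on the -x face tips it; past 0.25 rad it falls on its +x face, about its +x foot edge.
- graphite_mid (a point): Centre of that graphite block, 60 mm above its origin; axes as the body.
- graphite_foot_l (a point): Corner of its +x broad face at the underside as it stands, +y side.
- graphite_foot_r (a point): Corner of its +x broad face at the underside as it stands, -y side.
- graphite_top_l (a point): Corner of its +x broad face at the upper end as it stands, +y side.
- graphite_top_r (a point): Corner of its +x broad face at the upper end as it stands, -y side.
- graphite_board: Fixed heat-proof board, blue-grey, 237 (x) by 154 (y) by 6 thick, origin at the centre of its underside on the table. The graphite block stands near its -x end across the outline's near line; the yellow outline fills the rest.
- graphite_outline (a point): Centre of the yellow painted rectangle on that board, at the board's top (6 above the table). Inside the 6 mm lines it measures 180 along x by 126 along y. +x points away from where the block stands.
- rod_cup: Dark cup, 60 across and 75 tall, with three graphite rods standing to 140. Loose; origin at the centre of its underside. To be left alone.
- bowl: Shallow steel bowl, 90 across and 34 tall. Loose; origin at the centre of its underside. To be left alone.
- frit_jar: Amber glass jar with black lid, 52 across and 75 tall. Loose; origin at the centre of its underside. To be left alone.
There are look-alikes about, which are no part of the job. Of the things that look like the firebrick, the larger one is meant. Leave any orange look-alike of the graphite alone.

How it is judged (in metres and radians):
At the end, for the whole second after the job is handed in: Firebrick and graphite block each lie at rest flat on a broad face on their own board (within 0.06 rad), with all four corners within the inner edge of its painted outline (2 mm over is allowed); the cup, bowl and jar are within 15 mm of where they stood (x of firebrick_foot_l in the frame of firebrick_outline between -0.107 and 0.107 m and y of firebrick_foot_l in the frame of firebrick_outline between -0.07 and 0.07 m and x of firebrick_foot_r in the frame of firebrick_outline between -0.107 and 0.107 m and y of firebrick_foot_r in the frame of firebrick_outline between -0.07 and 0.07 m and x of firebrick_top_l in the frame of firebrick_outline between -0.107 and 0.107 m and y of firebrick_top_l in the frame of firebrick_outline between -0.07 and 0.07 m and x of firebrick_top_r in the frame of firebrick_outline between -0.107 and 0.107 m and y of firebrick_top_r in the frame of firebrick_outline between -0.07 and 0.07 m and angle between the x axis of firebrick and the z axis of firebrick_board, either way round below 0.06 rad and height (world z) of firebrick_mid below 0.0345 m and linear speed of each of firebrick, graphite below 0.02 m/s and angular speed of each of firebrick, graphite below 0.1 rad/s and x of graphite_foot_l in the frame of graphite_outline between -0.092 and 0.092 m and y of graphite_foot_l in the frame of graphite_outline between -0.065 and 0.065 m and x of graphite_foot_r in the frame of graphite_outline between -0.092 and 0.092 m and y of graphite_foot_r in the frame of graphite_outline between -0.065 and 0.065 m and x of graphite_top_l in the frame of graphite_outline between -0.092 and 0.092 m and y of graphite_top_l in the frame of graphite_outline between -0.065 and 0.065 m and x of graphite_top_r in the frame of graphite_outline between -0.092 and 0.092 m and y of graphite_top_r in the frame of graphite_outline between -0.065 and 0.065 m and angle between the x axis of graphite and the z axis of graphite_board, either way round below 0.06 rad and height (world z) of graphite_mid below 0.027 m and distance of each of rod_cup, bowl, frit_jar from where it was at the start of the episode below 0.015 m); the robot touches nothing.
It fails at once if the firebrick or the graphite block is lifted or carried: all four corners of its outline-side face more than 25 mm above the board (height (world z) of each of firebrick_foot_l, firebrick_foot_r, firebrick_top_l, firebrick_top_r above 0.031 m or height (world z) of each of graphite_foot_l, graphite_foot_r, graphite_top_l, graphite_top_r above 0.031 m).
It fails at once if the fingers push or squeeze the firebrick or the graphite block with more than 20 N (contact force between the fingers and firebrick above 20 N or contact force between the fingers and graphite above 20 N).
It fails at once if the cup, bowl or jar is shifted by more than 15 mm or tipped (distance of any of rod_cup, bowl, frit_jar from where it was at the start of the episode above 0.015 m or angle between any of rod_cup, bowl, frit_jar's own z axis and vertical above 0.3 rad).
It also fails if it takes over 45 s, if anything falls off the work surface, if the arm or the gripper's body presses on something with over 40 N, if the wrist force passes 120 N, or if a joint passes its speed limit or range.

## Working session

There is one attempt and no reset: what is moved stays moved. The work goes in short steps, Python scripts to look and compute and a tool call to move; the robot and the scene stay as the last step left them, time stands still between calls to the robot, and variables do not carry over. Pictures are saved under pics/ and viewed, at most 10 in all, crops included, and the job is handed in when it is done.

Besides the shell and the picture viewer there is one more tool, called by a JSON object that holds its "op" and its "data". step_arm: Moves the arm, as the interface text tells. Its arguments: {"type":"object","properties":{"steps":{"type":"array","items":{"type":"array","items":{"type":"number"}}},"gripper":{"type":"number"}},"required":["steps"]}

```bash
mkdir -p pics
cat > h.py <<'E'
import numpy as np, cv2
from bench import ctrl
def snap(n):
    s=ctrl.snapshot(n); np.savez('%s.npz'%n,**s); return s
def cloud(s):
    z=s['z_map'].astype(float); v,u=np.mgrid[:480,:640]; K=s['mtx']
    P=np.dstack([(u-K[0,2])/K[0,0]*z,(v-K[1,2])/K[1,1]*z,z])
    R=cv2.Rodrigues(np.array(s['rvec'],float))[0]; t=np.array(s['tvec'],float).ravel()
    W=(P-t)@R; W[z==0]=np.nan; return W
E
python3 - <<'E'
from h import *
ims=[]
for n in('scene','top'):
    s=snap(n); cv2.imwrite(f'pics/{n}0.png',s['img'][:,:,::-1])
    R=cv2.Rodrigues(np.array(s['rvec'],float))[0]; print(n,-R.T@np.array(s['tvec']).ravel(),R[2])
print(ctrl.sense())
E
```

```text
scene [1.18093963 0.09889265 0.82433591] [-0.6798998  -0.1028624  -0.72605481]
top [0.38301329 0.02841248 1.05567544] [ 0.19047427 -0.03437431 -0.98109019]
{'time': 0.1, 'joint_pos': array([ 8.59520550e+01,  2.05871013e+01,  6.37768139e-01, -1.61449752e-02,
       -7.01349526e+01, -1.65086057e+01]), 'qd': array([-0.01554489, -0.16411726,  0.14575958, -0.01420578,  0.07272587,
        0.01462343]), 'joint_efforts': array([-9.45022475e-04, -5.84165347e+01,  2.93754745e+01,  7.01554298e+00,
        1.01949045e-02, -5.81516838e-05]), 'tool_pos': array([0.23686876, 0.6315727 , 0.20521446]), 'ee_rot': array([[ 9.36292416e-01, -3.51221265e-01, -3.68197674e-04],
       [-3.51221420e-01, -9.36291309e-01, -1.44867185e-03],
       [ 1.64064078e-04,  1.48569938e-03, -9.99998883e-01]]), 'force': array([ 1.10456673,  0.44827915, -0.45775874]), 'wrist_torque': array([-0.03010789, -0.03688713, -0.03057697]), 'gripper_force': 0.0, 'gripper_width': 0.08806429228709498}
```

View pics/scene0.png

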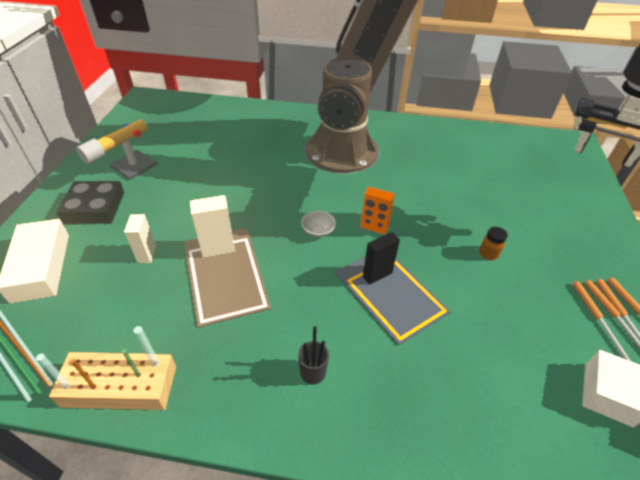

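View pics/top0.png

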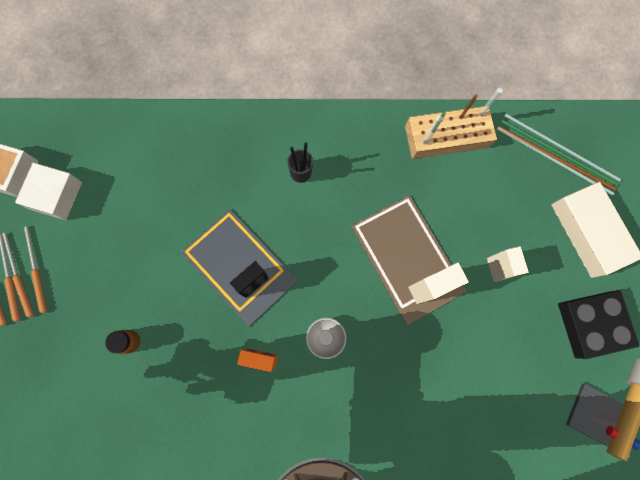

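The scene view shows the candidates. The cream block standing on the brown board at (212,228) is larger than the cream block at (140,240), which is off any board; the slab at (35,260) lies flat. So the firebrick is the one on the board. The graphite is the black block at (381,258) on the blue-grey board, and the orange one at (377,210) is the decoy. The top view shows the bowl at (326,338), cup at (300,165) and jar at (121,342).

```bash
cat > meas.py <<'E'
from h import *
def rect(P):
    (c,wh,a)=cv2.minAreaRect(P.astype(np.float32)); b=cv2.boxPoints((c,wh,a)); 
    return np.array(c),np.array(wh),b
def show(name,P):
    c,wh,b=rect(P); e=b[1]-b[0]; f=b[2]-b[1]; l=e if np.hypot(*e)>np.hypot(*f) else f
    print(name,len(P),'c',c.round(4),'size',wh.round(4),'long axis deg',np.degrees(np.arctan2(l[1],l[0])).round(1),'\n',b.round(3).tolist())
E
python3 - <<'E'
from meas import *
s=np.load('top.npz'); W=cloud(s); im=s['img']; hsv=cv2.cvtColor(im,cv2.COLOR_RGB2HSV)
z=W[:,:,2]; v,u=np.mgrid[:480,:640]
# ray cast onto plane
K=s['mtx'];R=cv2.Rodrigues(s['rvec'])[0];C=-R.T@s['tvec'].ravel()
D=np.dstack([(u-K[0,2])/K[0,0],(v-K[1,2])/K[1,1],np.ones_like(u)])@R
def plane(h): return C+D*((h-C[2])/D[:,:,2])[:,:,None]
win=lambda a,b,c,d:(u>a)&(u<b)&(v>c)&(v<d)
big=lambda m:(lambda r:r[1]==1+np.argmax(r[2][1:,4]))(cv2.connectedComponentsWithStats(m.astype(np.uint8)))
y=(abs(hsv[:,:,0].astype(int)-23)<8)&(hsv[:,:,1]>120)&(hsv[:,:,2]>120)&win(180,300,200,330)
w=(hsv[:,:,1]<60)&(hsv[:,:,2]>170)&win(345,470,190,325)&(abs(z-.006)<.012)
show('yellow',plane(.006)[big(y)][:,:2]); show('white',plane(.006)[big(w)][:,:2])
for n,wi,h in(('brick',win(400,475,255,310),.156),('graph',win(225,275,255,305),.126)):
    m=wi&(abs(z-h)<.006)
    print(np.nanmax(z[wi])); show(n,W[m][:,:2])
    m=wi&(abs(z-h)<.006); show(n+'ray',plane(h)[big(m)][:,:2])
for n,wi in(('cup',win(280,320,140,185)),('bowl',win(300,350,315,362)),('jar',win(100,145,325,358)),('orange',win(230,280,340,375)),('small',win(480,530,240,285))):
    q=wi&(z>.02); p=W[q]; print(n,p[:,:2].min(0).round(3),p[:,:2].max(0).round(3),p[:,2].max().round(3))
a=cv2.imread('pics/scene0.png')[170:330,100:460]; cv2.imwrite('pics/crop.png',cv2.resize(a,None,fx=2.2,fy=2.2,interpolation=3))
E
```

```text
yellow 782 c [0.5561 0.1939] size [0.1926 0.1388] long axis deg 42.9 
 [[0.43799999356269836, 0.17900000512599945], [0.5329999923706055, 0.07699999958276749], [0.6740000247955322, 0.20900000631809235], [0.5789999961853027, 0.3100000023841858]]
white 838 c [ 0.5721 -0.2103] size [0.2303 0.1512] long axis deg 27.7 
 [[0.4350000023841858, -0.19699999690055847], [0.5049999952316284, -0.3310000002384186], [0.7089999914169312, -0.2240000069141388], [0.6389999985694885, -0.09000000357627869]]
0.16208563817863197
brick 882 c [ 0.488  -0.2561] size [0.045  0.0815] long axis deg -65.4 
 [[0.45100000500679016, -0.2280000001192093], [0.48399999737739563, -0.30300000309944153], [0.5249999761581421, -0.2840000092983246], [0.4909999966621399, -0.20999999344348907]]
brickray 882 c [ 0.4877 -0.2554] size [0.0449 0.0818] long axis deg -65.4 
 [[0.44999998807907104, -0.22699999809265137], [0.48399999737739563, -0.3019999861717224], [0.5249999761581421, -0.28299999237060547], [0.4909999966621399, -0.20900000631809235]]
0.13012016468927073
graph 503 c [0.5024 0.1474] size [0.0305 0.0698] long axis deg -49.2 
 [[0.46799999475479126, 0.164000004529953], [0.5139999985694885, 0.11100000143051147], [0.5370000004768372, 0.13099999725818634], [0.4909999966621399, 0.18400000035762787]]
graphray 503 c [0.5023 0.1473] size [0.0309 0.0697] long axis deg -49.1 
 [[0.46799999475479126, 0.164000004529953], [0.5139999985694885, 0.11100000143051147], [0.5370000004768372, 0.13099999725818634], [0.4909999966621399, 0.18400000035762787]]
cup [0.745 0.008] [0.805 0.066] 0.142
bowl [ 0.333 -0.06 ] [0.42  0.027] 0.038
jar [0.35  0.397] [0.4   0.446] 0.08
orange [0.314 0.091] [0.356 0.165] 0.124
small [ 0.502 -0.45 ] [ 0.565 -0.405] 0.115
```

View pics/crop.png

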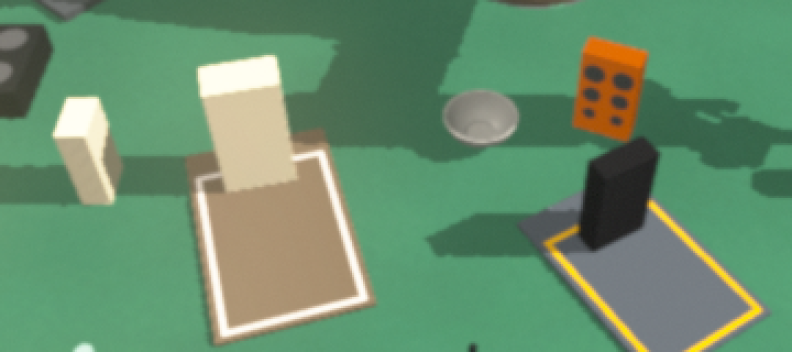

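The enlarged crop confirms the targets: the large cream firebrick on the brown board, with its foot across the white near line, and the plain black graphite on the yellow-outlined board. The measured tops (45x81 and 30x70) and outlines match the given sizes. I'll do the graphite first: close the gripper, then turn so tool -x points along the push direction (40.8°).

{"op": "step_arm", "data": {"steps": [[0,0,0,0,0,7.9],[0,0,0,0,0,7.9],[0,0,0,0,0,7.9],[0,0,0,0,0,7.9],[0,0,0,0,0,7.9],[0,0,0,0,0,7.9],[0,0,0,0,0,7.9],[0,0,0,0,0,7.9],[0,0,0,0,0,7.9],[0,0,0,0,0,7.9],[0,0,0,0,0,7.9],[0,0,0,0,0,7.9],[0,0,0,0,0,7.9],[0,0,0,0,0,7.9],[0,0,0,0,0,7.9]], "gripper": 0}}

```text
time: 1.6
tool_pos: [0.2369, 0.6317, 0.2055]
ee_rot: [[-0.759, -0.651, -0.0], [-0.651, 0.759, -0.001], [0.001, -0.001, -1.0]]
force: [-0.6, -0.2, 0.2]
gripper_width: 0.0002
gripper_force: 0.0
```

{"op": "step_arm", "data": {"steps": [[11.3,-33.8,0,0,0,0],[11.3,-33.8,0,0,0,0],[11.3,-33.8,0,0,0,0],[11.3,-33.8,0,0,0,0],[11.3,-33.8,0,0,0,0],[11.3,-33.8,0,0,0,0],[11.3,-33.8,0,0,0,0],[11.3,-33.8,0,0,0,0],[11.3,-33.8,0,0,0,0],[11.3,-33.8,0,0,0,0],[11.3,-33.8,0,0,0,0],[11.3,-33.8,0,0,0,0],[11.3,-33.8,0,0,0,0],[11.3,-33.8,0,0,0,0],[11.3,-33.8,0,0,0,0],[11.3,-33.8,0,0,0,0],[0,0,0,0,0,0],[0,0,0,0,0,0]]}}

```text
time: 3.4
tool_pos: [0.4548, 0.1042, 0.2058]
ee_rot: [[-0.757, -0.654, -0.001], [-0.654, 0.757, -0.0], [0.001, 0.0, -1.0]]
force: [-1.1, 0.5, 0.0]
gripper_width: 0.0008
gripper_force: 0.0
```

{"op": "step_arm", "data": {"steps": [[0,0,20,0,0,0],[0,0,20,0,0,0],[0,0,20,0,0,0],[0,0,20,0,0,0],[-10,1.5,0,0,0,0],[-10,0,0,0,0,0],[-10,0,0,0,0,0],[0,0,0,0,0,0],[-3,0,0,0,0,0],[-3,0,0,0,0,0],[-3,0,0,0,0,0],[-3,0,0,0,0,0],[-3,0,0,0,0,0],[-3,0,0,0,0,0],[0,0,0,0,0,0]]}}

```text
time: 4.9
tool_pos: [0.4904, 0.1378, 0.126]
ee_rot: [[-0.755, -0.655, 0.0], [-0.655, 0.755, -0.0], [0.0, -0.0, -1.0]]
force: [0.0, -0.9, -0.5]
gripper_width: 0.0006
gripper_force: 0.0
```

Run:
```python
from meas import *
s=snap('top'); cv2.imwrite('pics/t1.png',s['img'][150:400,160:500,::-1])
s=snap('scene'); cv2.imwrite('pics/s1.png',s['img'][150:400,160:500,::-1])
print(ctrl.sense()['force'],ctrl.sense()['tool_pos'])
a=np.hstack([cv2.imread('pics/t1.png'),cv2.imread('pics/s1.png')]); cv2.imwrite('pics/p1.png',a)
```

```text
[-0.60762055 -0.15019261 -0.07084938] [0.49008046 0.13757102 0.12596306]
```

View pics/p1.png

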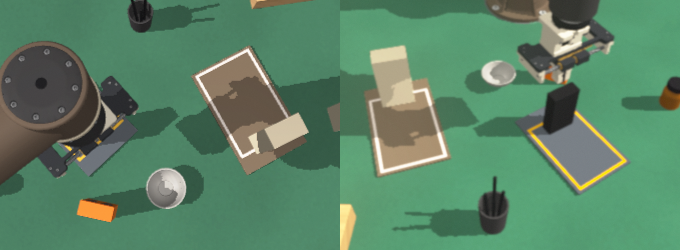

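The composite shows the fingers behind the graphite near its top at (565,75), with the block still upright or barely tilting. I'll keep pushing.

{"op": "step_arm", "data": {"steps": [[-3,0,0,0,0,0],[-3,0,0,0,0,0],[-3,0,0,0,0,0],[-3,0,0,0,0,0],[-3,0,0,0,0,0],[-3,0,0,0,0,0],[-3,0,0,0,0,0],[-3,0,0,0,0,0],[-3,0,0,0,0,0],[-3,0,0,0,0,0],[0,0,0,0,0,0],[0,0,0,0,0,0],[0,0,0,0,0,0]]}}

```text
time: 6.3
tool_pos: [0.5127, 0.1572, 0.1261]
ee_rot: [[-0.755, -0.655, -0.0], [-0.655, 0.755, -0.0], [0.0, 0.0, -1.0]]
force: [0.8, -0.4, 0.4]
gripper_width: 0.0003
gripper_force: 0.0
```

Run:
```python
from meas import *
s=snap('scene'); cv2.imwrite('pics/s2.png',s['img'][150:400,160:500,::-1])
W=cloud(s);m=np.zeros((480,640),bool);m[220:345,330:450]=1
dark=(s['img'].max(2)<70)&m&(W[:,:,2]>.012)&(W[:,:,2]<.15); P=W[dark]
print(len(P),np.percentile(P,[2,50,98],axis=0).round(3)); print(ctrl.sense()['force'],ctrl.sense()['tool_pos'])
```

```text
1097 [[0.496 0.117 0.015]
 [0.52  0.146 0.083]
 [0.537 0.181 0.127]]
[-0.52987689 -0.17239022 -0.88601991] [0.5127107  0.15718228 0.12608951]
```

View pics/s2.png

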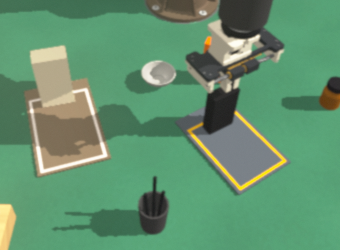

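Run:
```python
from meas import *
s=np.load('scene.npz'); a=cv2.resize(s['img'][150:300,310:480,::-1],None,fx=3.5,fy=3.5,interpolation=3); 
w=snap('wrist'); b=cv2.resize(w['img'][:,:,::-1],None,fx=.0+525/480*.8,fy=525/480*.8); print(w['mtx'],w['hand_eye'])
h=min(a.shape[0],b.shape[0]);  cv2.imwrite('pics/a.png',a); 
b=w['img'][:,:,::-1]; b=cv2.resize(b,(0,0),fx=.3,fy=.3); c=np.zeros((525,800,3),np.uint8); c[:525,:595]=a; c[:144,600:792]=b; cv2.imwrite('pics/c2.png',c)
W=cloud(s)
for v in range(225,290,6):
  for u in (368,376,384,390): print((u,v),W[v,u].round(3),s['img'][v,u],end=' ')
  print()
```

```text
[[371.64829954   0.         316.85747467]
 [  0.         371.64829954 232.41364535]
 [  0.           0.           1.        ]] [[-1.39578553e-03 -9.64770702e-01 -2.63088471e-01  7.21261271e-02]
 [ 9.99998868e-01 -1.49462956e-03  1.75571592e-04 -4.47604726e-04]
 [-5.62606134e-04 -2.63087928e-01  9.64771696e-01 -1.79072742e-01]
 [ 0.00000000e+00  0.00000000e+00  0.00000000e+00  1.00000000e+00]]
(368, 225) [0.593 0.109 0.255] [77 80 79] (376, 225) [0.59  0.124 0.254] [71 73 72] (384, 225) [0.561 0.141 0.229] [131 128 122] (390, 225) [0.558 0.152 0.228] [121  99  58] 
(368, 231) [0.602 0.111 0.247] [80 80 73] (376, 231) [0.581 0.126 0.229] [149 147 143] (384, 231) [0.525 0.145 0.177] [139 132 116] (390, 231) [0.529 0.157 0.183] [147 140 123] 
(368, 237) [0.594 0.113 0.224] [158 151 132] (376, 237) [0.373 0.139 0.001] [ 85 150 111] (384, 237) [0.523 0.148 0.158] [149 142 123] (390, 237) [0.526 0.16  0.163] [202 192 169] 
(368, 243) [0.516 0.117 0.125] [78 88 72] (376, 243) [0.512 0.134 0.125] [38 37 36] (384, 243) [0.509 0.151 0.125] [53 52 50] (390, 243) [0.506 0.164 0.124] [49 48 48] 
(
[... 498 characters left out ...]
39 36] 
(368, 267) [0.528 0.124 0.059] [31 31 30] (376, 267) [0.529 0.142 0.064] [39 39 37] (384, 267) [0.514 0.161 0.049] [37 35 35] (390, 267) [0.5   0.176 0.036] [35 35 36] 
(368, 273) [0.53  0.127 0.04 ] [30 29 29] (376, 273) [0.527 0.145 0.04 ] [37 36 36] (384, 273) [0.509 0.165 0.022] [38 38 37] (390, 273) [0.499 0.18  0.013] [56 58 60] 
(368, 279) [0.532 0.129 0.021] [29 29 28] (376, 279) [0.525 0.148 0.015] [43 43 42] (384, 279) [0.513 0.167 0.005] [122 129 134] (390, 279) [0.509 0.182 0.003] [124 131 137] 
(368, 285) [0.537 0.131 0.005] [114 121 127] (376, 285) [0.536 0.149 0.007] [122 129 136] (384, 285) [0.53  0.168 0.004] [123 130 137] (390, 285) [0.529 0.182 0.006] [122 128 136]
```

View pics/c2.png

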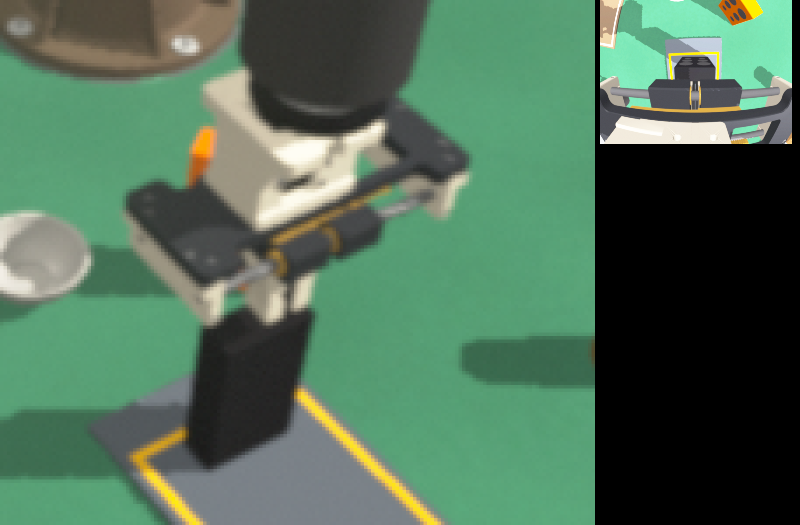

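The enlargement shows the block still upright. The fingers, around (280,290), look to be over its top rather than behind it, and there is no contact force. I'll check the fingertip reach with the wrist depth.

```bash
cat >> h.py <<'E'
def wcloud(s):
    z=s['z_map'].astype(float); v,u=np.mgrid[:480,:640]; K=s['mtx']
    dx,dy=u-K[0,2],v-K[1,2]; r=np.hypot(dx,dy)+1e-9; t=np.tan(r/K[0,0])
    P=np.dstack([t*dx/r*z,t*dy/r*z,z]); T=s['hand_eye']; P=P@T[:3,:3].T+T[:3,3]; P[z==0]=np.nan; return P
E
python3 - <<'E'
from h import *
s=np.load('wrist.npz'); P=wcloud(s); st=ctrl.sense()
print(st['tool_pos'])
u0=317
for v in range(160,420,8): print(v,(P[v,u0-12]*1000).round(0),s['img'][v,u0-12],(P[v,u0-45]*1000).round(0),s['img'][v,u0-45])
E
```

```text
[0.51271971 0.15717612 0.12611217]
160 [ 51. -10. 120.] [139 146 160] [ 51. -36. 119.] [137 144 158]
168 [ 44. -10. 119.] [139 146 159] [ 45. -37. 120.] [137 145 158]
176 [ 38. -10. 117.] [255 244   0] [ 38. -37. 121.] [247 214 103]
184 [ 31. -10. 121.] [146 149 158] [ 32. -37. 119.] [231 194 121]
192 [ 28.  -9. 101.] [46 44 50] [ 28. -35. 100.] [79 80 88]
200 [28. -8. 64.] [79 77 80] [ 28. -30.  65.] [46 44 50]
208 [28. -8. 40.] [59 59 63] [ 28. -27.  40.] [69 68 72]
216 [28. -7. 16.] [47 45 52] [ 28. -25.  18.] [86 84 88]
224 [28. -6.  0.] [59 58 63] [ 28. -23.   0.] [57 53 56]
232 [23. -6.  0.] [80 76 84] [ 24. -23.  -1.] [56 55 61]
240 [20. -6. -2.] [79 75 82] [ 19. -23.  -0.] [57 53 61]
248 [15. -6. -1.] [78 74 82] [ 15. -23.  -0.] [58 57 60]
256 [11. -6. -0.] [77 73 80] [ 11. -23.  -1.] [57 56 59]
264 [ 7. -7. -1.] [79 73 81] [  6. -24.   0.] [61 60 66]
272 [ 12.  -6. -25.] [234 226 210] [ 40. -11. -97.] [64 65 72]
280 [ 12.  -5. -36.] [242 235 222] [  40.  -10. -102.] [64 67 72]
288 [ 10.  -5. -39.] [195 185 167] [  40.  -10. -107.] [65 66 72]
296 [  7.  -5. -40.] [214 197 174
[... 352 characters left out ...]
-10. -111.] [79 80 86]
344 [  2.  -5. -70.] [153 137 116] [  29.  -10. -111.] [79 79 88]
352 [  0.  -5. -71.] [154 148 138] [  26.  -10. -111.] [80 80 89]
360 [ -3.  -5. -71.] [169 161 148] [  24.  -10. -111.] [79 79 88]
368 [  24.   -3. -113.] [226 178  75] [  24.  -10. -114.] [226 179  73]
376 [  27.   -3. -120.] [68 67 71] [  27.   -9. -120.] [65 65 71]
384 [  27.   -3. -123.] [64 66 71] [  27.   -9. -122.] [61 63 70]
392 [  27.   -3. -125.] [63 64 72] [  27.   -9. -125.] [64 65 72]
400 [  27.   -3. -127.] [66 68 75] [  27.   -9. -127.] [64 67 71]
408 [  28.   -3. -130.] [171 163 153] [  28.   -8. -130.] [229 221 206]
416 [  28.   -2. -133.] [242 235 223] [  27.   -8. -131.] [242 236 224]
```

Run:
```python
from h import *
s=np.load('wrist.npz'); P=wcloud(s); im=s['img'].astype(int)
m=(abs(P[:,:,1])<.03)&(abs(P[:,:,0])<.025)&(P[:,:,2]>-.06)&(P[:,:,2]<-.006)
Q=P[m]*1000; print(len(Q),np.percentile(Q,[0,2,50,98,100],axis=0).round(1))
for v in range(262,300,2): 
    k=np.where(m[v])[0]
    if len(k): print(v,k.min(),k.max(),(P[v,k].max(0)*1000).round(1),(P[v,k].min(0)*1000).round(1))
w=np.load('scene.npz'); W=cloud(w)
for v in range(228,246): print(v,[ (W[v,u].round(3).tolist(),w['img'][v,u].tolist()) for u in (384,395)])
```

```text
848 [[  6.7  -7.4 -56.8]
 [  8.8  -6.8 -54. ]
 [ 11.2  -0.  -38.7]
 [ 12.9   5.6 -21.3]
 [ 13.3   6.2 -19.7]]
270 309 324 [ 11.8   2.8 -20. ] [ 10.9  -4.  -22.3]
272 301 331 [ 12.6   5.8 -21.9] [ 10.7  -7.4 -26.9]
274 301 332 [ 13.    6.1 -24.3] [ 10.6  -7.3 -30.4]
276 301 332 [ 12.9   6.  -27.2] [ 10.9  -7.2 -32.4]
278 301 332 [ 13.    5.9 -29.8] [ 10.9  -7.2 -34.8]
280 301 332 [ 12.7   5.8 -30.5] [ 10.3  -7.1 -36.3]
282 301 332 [ 12.8   5.8 -33.8] [ 10.8  -7.  -38.7]
284 301 332 [ 12.7   5.7 -35.8] [ 10.7  -6.9 -40.4]
286 302 332 [ 12.7   5.6 -37.2] [ 10.4  -6.4 -42.5]
288 304 330 [ 12.    4.9 -39.3] [ 10.4  -5.7 -42.8]
290 305 329 [ 11.4   4.5 -39.3] [  9.5  -5.3 -43.5]
292 305 329 [ 11.4   4.5 -39.3] [  8.6  -5.3 -45.5]
294 305 329 [ 11.6   4.5 -38.7] [  7.4  -5.3 -47.9]
296 305 329 [ 11.6   4.5 -39.2] [  6.7  -5.3 -49.6]
298 305 329 [ 13.2   4.1 -50. ] [ 10.9  -4.8 -54.8]
228 [([0.568, 0.141, 0.227], [133, 133, 128]), ([0.561, 0.163, 0.224], [71, 72, 67])]
229 [([0.569, 0.142, 0.225], [128, 125, 117]), ([0.561, 0.163, 0.222], [120, 115, 103])]
230 [([0.526, 0.145, 0.181], [136, 
[... 646 characters left out ...]
 0.153], [200, 190, 165])]
238 [([0.524, 0.148, 0.156], [149, 143, 124]), ([0.515, 0.172, 0.15], [138, 132, 115])]
239 [([0.524, 0.149, 0.152], [144, 137, 120]), ([0.493, 0.175, 0.125], [74, 71, 66])]
240 [([0.523, 0.149, 0.148], [127, 122, 107]), ([0.496, 0.175, 0.125], [50, 49, 47])]
241 [([0.504, 0.151, 0.126], [101, 96, 86]), ([0.5, 0.175, 0.126], [49, 47, 46])]
242 [([0.508, 0.151, 0.126], [70, 67, 62]), ([0.504, 0.175, 0.126], [44, 43, 42])]
243 [([0.509, 0.151, 0.125], [53, 52, 50]), ([0.503, 0.175, 0.123], [39, 37, 36])]
244 [([0.512, 0.151, 0.125], [51, 50, 49]), ([0.501, 0.176, 0.117], [35, 35, 34])]
245 [([0.514, 0.152, 0.124], [48, 47, 46]), ([0.498, 0.177, 0.111], [38, 37, 37])]
```

Both cameras put the fingertips at world z 0.146, which is 20 mm behind the reported TCP rather than 19 mm ahead of it. So the fingers passed over the block without touching it. I'll back off, go lower by the measured offset, and push again.

{"op": "step_arm", "data": {"steps": [[18,0,0,0,0,0],[18,0,0,0,0,0],[18,0,0,0,0,0],[4,0,0,0,0,0],[0,0,14,0,0,0],[0,0,14,0,0,0],[0,0,14,0,0,0],[0,0,0,0,0,0],[-4,0,0,0,0,0],[-4,0,0,0,0,0],[-4,0,0,0,0,0],[-4,0,0,0,0,0],[-4,0,0,0,0,0],[-3,0,0,0,0,0],[-3,0,0,0,0,0],[-3,0,0,0,0,0],[-3,0,0,0,0,0],[-3,0,0,0,0,0],[-3,0,0,0,0,0],[-3,0,0,0,0,0]]}}

```text
time: 8.4
tool_pos: [0.5002, 0.1463, 0.0841]
ee_rot: [[-0.755, -0.655, 0.0], [-0.655, 0.755, 0.0], [-0.0, -0.0, -1.0]]
force: [-0.5, -0.3, 0.2]
gripper_width: 0.0002
gripper_force: 0.1
```

{"op": "step_arm", "data": {"steps": [[-3,0,0,0,0,0],[-3,0,0,0,0,0],[-3,0,0,0,0,0],[-3,0,0,0,0,0],[-3,0,0,0,0,0],[-3,0,0,0,0,0],[-3,0,0,0,0,0],[-3,0,0,0,0,0],[-3,0,0,0,0,0],[-3,0,0,0,0,0],[0,0,0,0,0,0],[0,0,0,0,0,0],[0,0,0,0,0,0],[0,0,0,0,0,0]]}}

```text
time: 9.8
tool_pos: [0.5225, 0.1657, 0.0841]
ee_rot: [[-0.755, -0.655, -0.0], [-0.655, 0.755, -0.0], [0.0, 0.0, -1.0]]
force: [-0.6, -0.7, -0.3]
gripper_width: 0.0004
gripper_force: 0.0
```

Run:
```python
from meas import *
s=snap('scene'); cv2.imwrite('pics/s3.png',s['img'][150:400,110:500,::-1])
W=cloud(s);m=np.zeros((480,640),bool);m[220:345,330:450]=1
P=W[(s['img'].max(2)<70)&m&(W[:,:,2]>.012)&(W[:,:,2]<.15)]
print(len(P),np.percentile(P,[2,50,98],axis=0).round(3))
```

```text
1186 [[0.509 0.142 0.013]
 [0.574 0.196 0.035]
 [0.627 0.256 0.038]]
```

View pics/s3.png

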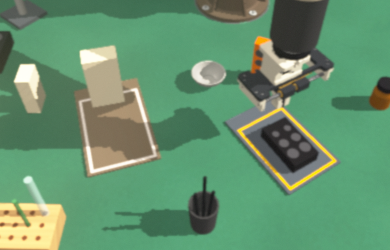

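The crop shows the graphite lying flat, dimples up, at (288,143) inside the yellow outline. I'll move on to the firebrick: raise, turn 16.4° and come round behind it.

{"op": "step_arm", "data": {"steps": [[5,0,-39,0,0,0],[0,0,-39,0,0,0],[0,0,-39,0,0,8.2],[0,0,0,0,0,8.2],[22,-30.7,0,0,0,0],[22,-30.7,0,0,0,0],[22,-30.7,0,0,0,0],[22,-30.7,0,0,0,0],[22,-30.7,0,0,0,0],[22,-30.7,0,0,0,0],[22,-30.7,0,0,0,0],[22,-30.7,0,0,0,0],[22,-30.7,0,0,0,0],[22,-30.7,0,0,0,0],[22,-30.7,0,0,0,0],[22,-30.7,0,0,0,0],[0,0,0,0,0,0],[0,0,0,0,0,0]]}}

```text
time: 11.65
tool_pos: [0.4311, -0.283, 0.2008]
ee_rot: [[-0.911, -0.413, -0.0], [-0.413, 0.911, 0.0], [0.0, 0.0, -1.0]]
force: [-0.6, 0.6, 0.2]
gripper_width: 0.0009
gripper_force: 0.0
```

Run:
```python
from meas import *
st=ctrl.sense(); s=snap('wrist'); P=wcloud(s); W=P@st['ee_rot'].T+st['tool_pos']
m=abs(W[:,:,2]-.156)<.006; m&=(s['img'].min(2)>130)&(P[:,:,2]>.01)
show('bricktop(tool)',P[m][:,:2]); print(st['tool_pos'])
f=P[(abs(P[:,:,1])<.02)&(abs(P[:,:,0])<.03)&(P[:,:,2]>-.06)&(P[:,:,2]<.0)]; print(f.min(0),f.max(0))
# graphite rest from the scene view: dark box top at z=.036
```

```text
bricktop(tool) 52 c [-0.0733 -0.0012] size [0.0216 0.0007] long axis deg 0.1 
 [[-0.08399999886751175, -0.0010000000474974513], [-0.08399999886751175, -0.0020000000949949026], [-0.06199999898672104, -0.0020000000949949026], [-0.06199999898672104, -0.0010000000474974513]]
[ 0.43112916 -0.2829667   0.20081538]
[ 0.00660362 -0.007829   -0.05727452] [ 0.01312386  0.00584036 -0.01978037]
```

{"op": "step_arm", "data": {"steps": [[0,0,30,0,0,0],[0,0,30,0,0,0],[0,0,30,0,0,0],[-4,1.5,0,0,0,0],[-4,0,0,0,0,0],[-4,0,0,0,0,0],[-4,0,0,0,0,0],[-3,0,0,0,0,0],[-3,0,0,0,0,0],[-3,0,0,0,0,0],[-3,0,0,0,0,0],[-3,0,0,0,0,0],[-3,0,0,0,0,0],[-3,0,0,0,0,0],[-3,0,0,0,0,0]]}}

```text
time: 13.2
tool_pos: [0.4676, -0.2642, 0.111]
ee_rot: [[-0.91, -0.415, -0.0], [-0.415, 0.91, -0.0], [0.0, 0.0, -1.0]]
force: [0.1, 0.5, 0.1]
gripper_width: 0.0003
gripper_force: 0.3
```

{"op": "step_arm", "data": {"steps": [[-3,0,0,0,0,0],[-3,0,0,0,0,0],[-3,0,0,0,0,0],[-3,0,0,0,0,0],[-3,0,0,0,0,0],[-3,0,0,0,0,0],[-3,0,0,0,0,0],[-3,0,0,0,0,0],[-3,0,0,0,0,0],[-3,0,0,0,0,0],[-3,0,0,0,0,0],[-3,0,0,0,0,0],[0,0,0,0,0,0],[0,0,0,0,0,0],[0,0,0,0,0,0],[0,0,0,0,0,0]]}}

```text
time: 14.8
tool_pos: [0.5001, -0.2494, 0.1111]
ee_rot: [[-0.91, -0.415, -0.0], [-0.415, 0.91, -0.0], [0.0, -0.0, -1.0]]
force: [0.3, 0.0, -0.5]
gripper_width: 0.0004
gripper_force: 0.0
```

Run:
```python
from meas import *
s=snap('scene'); cv2.imwrite('pics/s4.png',s['img'][150:400,110:500,::-1])
```

```text
(no output)
```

View pics/s4.png

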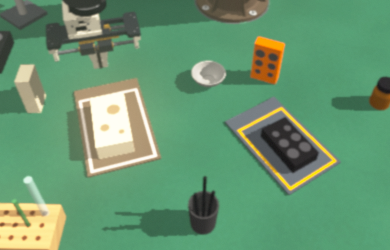

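The firebrick lies flat at (110,123), inside the white outline. I'll retreat and check both placings from the top camera.

{"op": "step_arm", "data": {"steps": [[20,0,0,0,0,0],[20,0,-20,0,0,0],[20,0,-20,0,0,0],[10,-20,-20,0,0,0],[0,-30,-20,0,0,0],[0,-30,0,0,0,0],[0,0,0,0,0,0],[0,0,0,0,0,0]]}}

```text
time: 15.65
tool_pos: [0.4687, -0.3515, 0.1904]
ee_rot: [[-0.91, -0.414, -0.001], [-0.414, 0.91, 0.001], [0.001, 0.001, -1.0]]
force: [-0.1, 0.2, -0.6]
gripper_width: 0.0005
gripper_force: 0.0
```

Run:
```python
from meas import *
s=snap('top'); W=cloud(s); z=W[:,:,2]; cv2.imwrite('pics/t5.png',s['img'][:,:,::-1])
for n,c,a,h,x in(('brick',(.5758,-.2086),27.7,.051,.11),('graph',(.5561,.1939),42.9,.036,.1)):
    a=np.radians(a); R=np.array([[np.cos(a),-np.sin(a)],[np.sin(a),np.cos(a)]])
    L=(W[:,:,:2]-c)@R; m=(abs(z-h)<.007)&(abs(L[:,:,0])<.14)&(abs(L[:,:,1])<.09); print(np.percentile(z[m],[2,50,98]).round(4)); show(n+' in outline',L[m])
u0=lambda a,b,c,d:W[c:d,a:b]
for n,w in(('cup',(280,320,140,185)),('bowl',(300,350,315,362)),('jar',(100,145,325,358))):
    p=u0(*w); p=p[p[:,:,2]>.02]; print(n,p[:,:2].min(0).round(3),p[:,:2].max(0).round(3))
```

```text
[0.0472 0.0512 0.0548]
brick in outline 2138 c [ 0.0059 -0.007 ] size [0.081  0.1501] long axis deg -3.2 
 [[-0.07100000232458115, -0.0430000014603138], [0.07900000363588333, -0.052000001072883606], [0.08299999684095383, 0.028999999165534973], [-0.06700000166893005, 0.03799999877810478]]
[0.0318 0.0361 0.0399]
graph in outline 1617 c [0.007  0.0002] size [0.07   0.1203] long axis deg -1.8 
 [[-0.05400000140070915, -0.032999999821186066], [0.06599999964237213, -0.03700000047683716], [0.06800000369548798, 0.032999999821186066], [-0.052000001072883606, 0.03700000047683716]]
cup [0.745 0.008] [0.805 0.066]
bowl [ 0.333 -0.06 ] [0.42  0.027]
jar [0.35  0.397] [0.4   0.446]
```

View pics/t5.png

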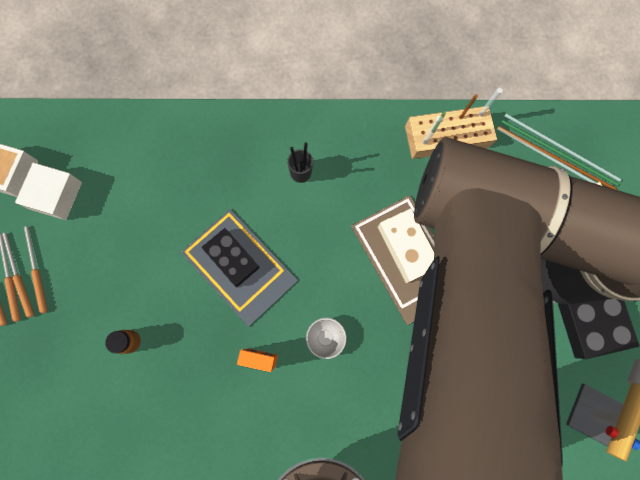

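Both blocks lie flat: the graphite is at (230,257) and the firebrick at (407,243), partly behind the arm. The nearest corner is about 18 mm inside its limit. The cup, bowl and jar have not moved.

```bash
python3 -c "
from bench import ctrl
print(ctrl.close_job())"
```

```text
the job is handed in; nothing more can be done
None
```

I toppled the firebrick and the graphite block flat, each inside its painted outline by about 18 mm or more. The cup, bowl and jar have not moved, and the job is handed in at about 16 s; the hand-in returned no verdict.

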